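# Snap the terminal cover onto the mixer's control unit

### The arm

A 6-joint arm with a two-finger parallel gripper is mounted at the origin on the work surface. World frame = base frame: x ahead of the robot, y to its left, z up, the work surface at z = 0. Lengths are in mm, angles in rad, forces in N, time in s.
With the tool pointing down it reaches from about 300 to 775 mm from the base axis. Payload 14.6 kg.
Tool frame: the origin (TCP) lies between the finger pads; the fingertips stand 8 mm ahead of it and the grasp point (between the pads) lies 11 mm behind it; y points along the fingers, z is the direction in which the jaws open and shut, and the axes are right-handed (so a half turn about y gives the same grasp; the last joint's range is limited). The gripper opens to 94 mm and grips with 3 to 60 N. Pads are 16 mm wide; open, the fingers measure 119 mm over their backs; the gripper's body (75 mm by 177 mm) begins 78 mm behind the grasp point.
Start: joints at [1.262, 0.3, 1.521, -0, 1.321, -0.067], TCP at [131.696, 533.99, 213.446] pointing down, gripper open.
Joint ranges: [-3.03, 3.03], [-0.79, 2.21], [0.23, 2.52], [-1.04, 4.18], [0, 3.07], [-2.55, 2.55]. Speed limits (rad/s): [2.22, 2.22, 2.57, 3.14, 3.14, 3.14].

### API

Orientations are given as a 3x3 rotation matrix whose columns are the frame's x, y, z axes.
In Python, from bench import r, effector, kin, get_state, vision, order gives the robot as it stands. Calls block until the motion is done:
- r.move_pose(position, orientation): joint-space move of the TCP to a pose.
- r.move_linear(position, max_speed=150, rot=None): straight line of the TCP; rot=None keeps the orientation; max_speed is the mean speed in mm/s.
- r.set_joints(angles): joint-space move.
- effector.grip(opening, f_grip=None): finger opening in mm; f_grip is the grip in N (None keeps the last); returns when the fingers have stopped.
- r.hold(seconds).
- kin.solve_ik(position, orientation): joint angles nearest the present ones, or None.
- get_state(): the state.
- vision.camera(name): name is "side" or "top" or "wrist"; returns the picture (420x560x3 uint8, red, green, blue); there is no depth.
- vision.camera_info(name): a dict with "camera_matrix" (3x3 intrinsics, pixels), "world_to_cam" (4x4, takes a point from world to camera coordinates); the wrist camera has in their place "hand_eye" (4x4, takes a point from camera to tool coordinates, whose origin is the TCP and whose axes are the tool frame's). Camera axes: x right, y down, z forward; pixel columns grow to the right and rows downward; lengths in mm; the calibration is good to about 2 mm. A picture is of the moment at which its call begins: read the wrist's pose just before it. camera_info takes no time and is no camera call.
A pose or a line that the arm cannot do raises r.IKError and nothing moves.
- order.hand_in(): hands the job in, once; it reports no verdict.
The state is a dict: "time_s": time; "joints": joint angles; "dq": joint speeds; "joint_efforts": joint torques, N m; "ee_pos": TCP position; "tool_rot": TCP orientation; "wrist_force": force on the tool from outside, world axes, zero at the start; "ft_torque": the same for the moment, N m; "width": finger opening in mm.
Only numpy, scipy, OpenCV 4.12 (cv2) and the standard library are available. Lean on these libraries where they do the work, as an engineer would, in place of code of your own. Each camera call takes 0.05 s, during which the arm holds its last target. There are 200 camera calls.

### The job

The terminal cover of the cement mixer's control unit lies loose on the bench. Pick it up by its rib, set it over the unit's two spring hooks and push it straight down, feeling your way and no harder than it needs, until both hooks have clicked over it and it lies level and fully home; then let go. Leave the tin, the spatula and the dish where they are.

Things in the scene. Friction and masses are not known exactly. Their poses are not given: they have to be found in the camera images.
- unit: control unit, fixed to the bench: grey open-topped housing 84 mm (its x) by 124 mm (its y) by 22 mm high; origin at the centre of its underside on the bench, z up. The cover is fitted centred on it, its long axis along the unit's y, either way round; a push of over 30 N between cover and unit damages it.
- bay (a point): point at the middle of the housing's rim, 22 mm above the bench. Here a white terminal deck stands on posts, at a height that differs from unit to unit and is not measured: the tops of its two seat rails (along y at x = +-24.5 mm), on which the cover's underside comes to rest, lie anywhere from 38 to 50 mm above the bench. It is rigid. Four corner guides centre the cover along y within 1.5 mm.
- hook_end (a point): point at the unit's +y end, 22 mm above the bench, on the left hook's stalk (unit's y = +49 mm, x = 0); the right hook mirrors it at y = -49 mm. Springy plastic hooks 20 mm wide (x), 3 mm thick. The flat catch reaches in to y = 42.5 mm, its underside 7.5 mm above the seat rails; over it a ramp slopes up and outward to the tip, 22.5 mm above the rails at y = 47.5 mm.
- hook_left (a joint): outward bend of the snap hook at the unit's +y end, rad: 0 upright (untouched, or clicked over the cover), about 0.07 when the cover's edge is passing its catch, at most 0.3
- hook_right (a joint): the same for the hook at the unit's -y end
- cover_center (a point): centre of the loose grey plastic cover (about 0.09 kg), 18 mm above its underside and 18 mm below its top; z up both as it lies and as fitted. Plate 60 mm (x) by 98 mm (y), 6 mm thick; in the middle of each y end a notch 25 mm wide, 4 mm deep (plate 90 mm long there) takes a hook.
- cover_rib (a point): middle of the top of the cover's rib, 36 mm above the underside. The rib stands in the middle of the plate: 14 mm thick (x), 50 mm long (y), 30 mm high; grip it across its thickness. Pressing down takes 8 to 15 N till the first hook clicks, then 3 to 8 N till the second does (at times both at once); then it falls to nothing, and within 3 mm the plate meets the rails: it rises steeply.
- tin: closed steel sample tin, 72 mm across, 85 mm high, origin at the centre of its underside; leave alone
- spatula: spatula lying on the bench; leave alone
- dish: small steel dish, 100 mm across, 45 mm high, origin at the centre of its underside; leave alone
Mind the look-alikes: they are no part of the job. What is shaped like the part that bears cover_center but blue is not meant.

How it is judged (in metres and radians):
On the way, in this order (a step that is already met when the one before it is completed fails the run):
1. the cover is lifted off the bench (height (world z) of cover_center above 0.045 m), for 0.2 s.
2. the cover is down between the hooks and both hooks have sprung back over it (z of cover_center in the frame of unit below 0.0702 m and horizontal distance between cover_center and unit below 0.006 m and value of joint each of hook_left, hook_right below 0.014 rad), for 0.2 s.
At the end, for the whole second after the job is handed in: The cover lies on the deck centred on the unit (within 6 mm, turned less than 0.12 rad, tilted less than 0.06 rad, its centre less than 70.2 mm above the bench), both hooks have sprung back upright over its ends (each bent less than 0.014 rad), and it is at rest and let go (all of step 2 and z of cover_center in the frame of unit above 0.052 m and angle between the y axis of cover_center and the y axis of unit, either way round below 0.12 rad and angle between cover_center's own z axis and vertical below 0.06 rad and linear speed of cover below 0.02 m/s); the robot touches nothing.
It fails at once if the cover is pushed against the unit with more than 30 N (contact force between cover and unit above 30 N).
It fails at once if the tin is moved more than 20 mm (distance of tin from where it was at the start of the episode above 0.02 m).
It fails at once if the spatula is moved more than 20 mm (distance of spatula from where it was at the start of the episode above 0.02 m).
It fails at once if the dish is moved more than 20 mm (distance of dish from where it was at the start of the episode above 0.02 m).
It also fails if it takes over 61 s, if anything falls off the work surface, if the arm or the gripper's body presses on something with over 40 N, if the wrist force passes 120 N, or if a joint passes its speed limit or range.

## Working session

There is one attempt and no reset: what is moved stays moved. The work goes in short steps, each a Python script; the robot and the scene stay as the last script left them, time stands still between calls to the robot, and variables do not carry over. Pictures are saved under pics/ and viewed, about 8 in all and at most 12, crops included, and the job is handed in when it is done.

```bash
ls; mkdir -p pics; python3 - <<'E'
from bench import *
import cv2,numpy as np
np.set_printoptions(precision=4,suppress=True)
for n in("top","side"):
    cv2.imwrite(f"pics/{n}0.png",vision.camera(n)[:,:,::-1]); print(n,vision.camera_info(n))
print(vision.camera_info("wrist"));print(get_state())
E
```

```text
pics
top {'camera_matrix': array([[431.9577,   0.    , 275.5195],
       [  0.    , 431.9577, 211.8665],
       [  0.    ,   0.    ,   1.    ]]), 'world_to_cam': array([[ -0.028 ,  -0.9989,   0.0365, -12.1861],
       [ -0.9942,   0.024 ,  -0.1051, 623.0548],
       [  0.1041,  -0.0392,  -0.9938, 854.6999],
       [  0.    ,   0.    ,   0.    ,   1.    ]])}
side {'camera_matrix': array([[384.3214,   0.    , 281.3095],
       [  0.    , 384.3214, 207.9173],
       [  0.    ,   0.    ,   1.    ]]), 'world_to_cam': array([[   0.7214,   -0.6923,    0.0155, -469.5319],
       [  -0.4605,   -0.4964,   -0.7359,  328.1106],
       [   0.5172,    0.5237,   -0.677 ,  543.3772],
       [   0.    ,    0.    ,    0.    ,    1.    ]])}
{'camera_matrix': array([[377.4908,   0.    , 273.2406],
       [  0.    , 377.4908, 210.528 ],
       [  0.    ,   0.    ,   1.    ]]), 'hand_eye': array([[  -0.0005,    0.9622,    0.2722,  -79.473 ],
       [   0.0003,   -0.2722,    0.9622, -170.8755],
       [   1.    ,    0.0005,   -0.0001,   -0.1385],
       [   0.    ,    0.    ,    0.    ,    1.    ]])}
{'time_s': 0.1, 'joints': array([ 1.2624,  0.3004,  1.5215, -0.    ,  1.3207, -0.0666]), 'dq': array([ 0.0009, -0.0007, -0.0028,  0.001 ,  0.0005,  0.0004]), 'joint_efforts': array([  0.0016, -53.2645, -35.3285,   0.071 ,   0.0236,  -0.0001]), 'ee_pos': array([131.6145, 533.7775, 212.9574]), 'tool_rot': array([[ 0.9709, -0.0003,  0.2394],
       [-0.2394, -0.001 ,  0.9709],
       [-0.0001, -1.    , -0.001 ]]), 'wrist_force': array([ 0.3868, -0.1328, -0.0609]), 'ft_torque': array([-0.0062, -0.0281, -0.0214]), 'width': 93.84219800760799}
```

View pics/top0.png

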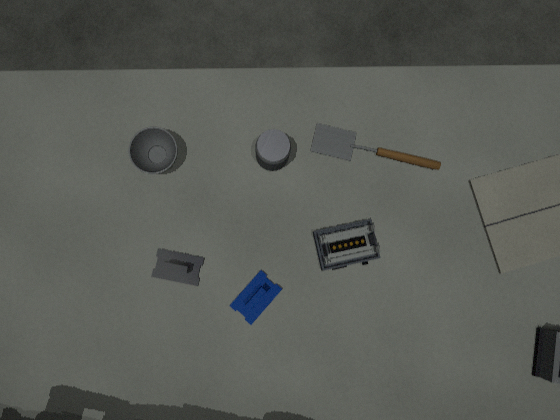

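View pics/side0.png

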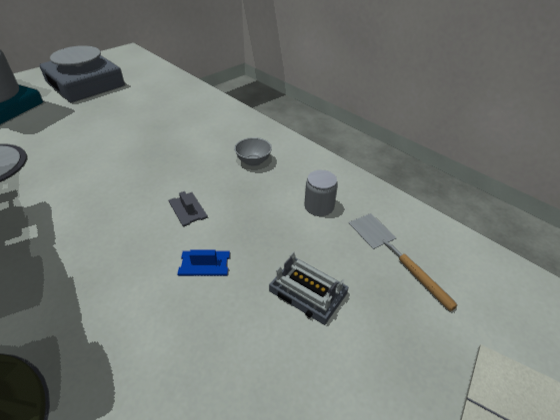

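The candidates for the cover are the grey plate with a rib at top (178,267) and the blue look-alike at top (256,297). I choose the grey one. The unit is at top (346,244). Next I'll take close wrist views of both.

```bash
cat > h.py <<'E'
from bench import *
import cv2,numpy as np
np.set_printoptions(precision=3,suppress=True)
def R(a):  # tool down, jaw axis at world angle a
    c,s=np.cos(a),np.sin(a); return np.array([[s,0,c],[-c,0,s],[0,-1,0.]])
def cam(n,st=None):
    i=vision.camera_info(n)
    if n!="wrist": T=np.linalg.inv(i["world_to_cam"])
    else:
        st=st or get_state(); E=np.eye(4);E[:3,:3]=st["tool_rot"];E[:3,3]=st["ee_pos"];T=E@i["hand_eye"]
    return i["camera_matrix"],T
def p2w(px,z,K,T):
    px=np.atleast_2d(px).astype(float); d=np.c_[px,np.ones(len(px))]@np.linalg.inv(K).T@T[:3,:3].T
    return T[:3,3]+d*((z-T[2,3])/d[:,2:])
def w2p(P,K,T):
    P=np.atleast_2d(P); q=(P-T[:3,3])@T[:3,:3]@K.T; return q[:,:2]/q[:,2:]
def snap(name):
    st=get_state(); im=vision.camera("wrist")[:,:,::-1]; cv2.imwrite(f"pics/{name}.png",im)
    K,T=cam("wrist",st); np.savez(f"pics/{name}.npz",K=K,T=T); return im,K,T
E
python3 - <<'E'
from h import *
K,T=cam("top")
c=p2w([(178,267)],6,K,T)[0]; u=p2w([(346,244)],35,K,T)[0]; print(c,u,p2w([(154,150),(273,148)],[45],K,T),p2w([(154,250),(204,257),(200,285),(152,278),(314,232),(372,220),(380,262),(321,270)],6,K,T))
# look with TCP offset so the view centres on the target
for nm,t,h in(("unit",u,190),("cover",c,190)):
    a0=1.33
    for a in (a0,):
        Rm=R(a); off=-79.5+.2722*(171+h)/.962
        p=np.array([t[0],t[1],0])-Rm[:,0]*off; p[2]=h
        r.move_pose(p,Rm); r.hold(.2); snap(nm); s=get_state(); print(nm,s["time_s"],s["ee_pos"],s["joints"])
a=cv2.imread("pics/unit.png");b=cv2.imread("pics/cover.png")
E
```

```text
[515.362 175.944   6.   ] [ 552.718 -170.834   35.   ] [[753.948 216.117  45.   ]
 [753.586 -26.497  45.   ]] [[ 551.838  225.252    6.   ]
 [ 534.482  122.131    6.   ]
 [ 477.118  130.973    6.   ]
 [ 494.373  229.266    6.   ]
 [ 580.591 -109.723    6.   ]
 [ 602.955 -234.748    6.   ]
 [ 513.639 -247.18     6.   ]
 [ 500.544 -121.467    6.   ]]
unit 3.1833 [ 530.818 -165.177  190.009] [-0.368  0.333  1.534  0.     1.275 -1.698]
cover 4.75 [493.642 180.726 189.987] [ 0.281  0.267  1.62  -0.     1.255 -1.048]
```

View pics/unit.png

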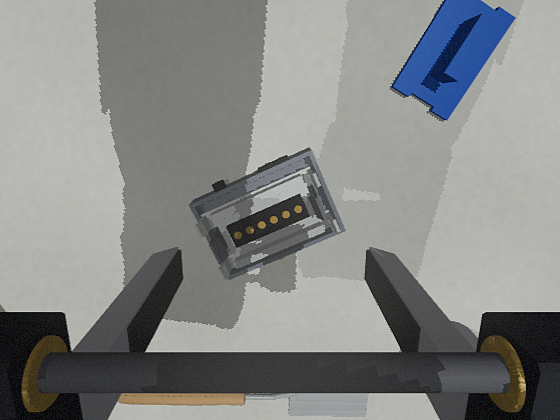

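View pics/cover.png

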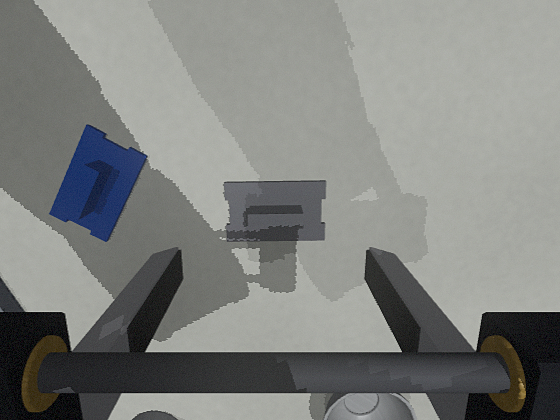

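The unit's rim is at about (190,203),(310,148),(345,232),(229,279). The grey cover's plate is at about (224,181) to (326,241). I'll view a close enhanced crop of both to refine these corners.

```bash
python3 - <<'E'
from h import *
def crop(n,x,y,w,h,s):
    a=cv2.imread(f"pics/{n}.png")[y:y+h,x:x+w]; a=(255*(a/255.)**.6).astype(np.uint8)
    return cv2.resize(a,None,fx=s,fy=s,interpolation=cv2.INTER_CUBIC)
cv2.imwrite("pics/crop.png",np.hstack([crop("unit",175,135,185,160,2.16*1.0)[:345],crop("cover",205,160,185,160,2.16)[:345]]))
E
```

```text
(no output)
```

View pics/crop.png

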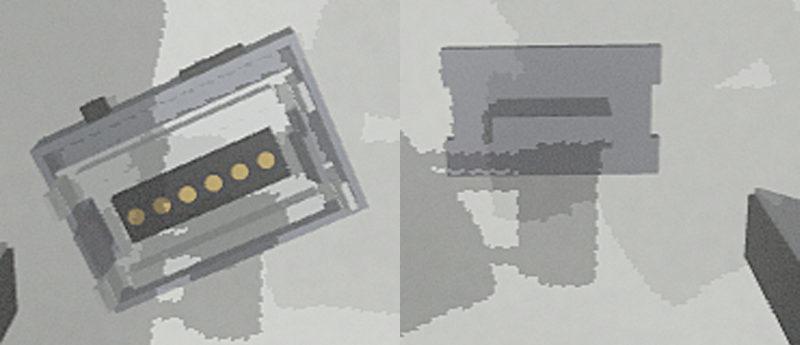

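```bash
cat > fit.py <<'E'
from h import *
from scipy.optimize import least_squares
def place(p,L):
    c,s=np.cos(p[2]),np.sin(p[2]); L=np.asarray(L,float); return np.c_[L[:,:2]@np.array([[c,s],[-s,c]])+p[:2],L[:,2]]
def load(n): d=np.load(f"pics/{n}.npz"); return d["K"],d["T"]
def fit(L,px,K,T,p0):
    f=lambda p:(w2p(place(p,L),K,T)-px).ravel()
    s=least_squares(f,p0,x_scale=[10,10,.1]); print("fit",s.x,"res",f(s.x).round(1)); return s.x
E
python3 - <<'E'
from fit import *
u2=lambda a,x0,ox,oy:(np.array(a,float)-[x0,0])/2.16+[ox,oy]
# unit y long. yaw guess: unit y axis ; image: cam x=tool z
K,T=load("unit"); print("cam",T[:3,3])
pu=u2([(30,150),(293,28),(368,207),(112,312)],0,175,135); print(p2w(pu,[0,0,22,22][2],K,T))
w=p2w(pu,22,K,T); yaw=np.arctan2(*(w[1]-w[0])[1::-1])-np.pi/2
# order: left-near,right-near,right-far,left-far ; near = toward camera
def L(hx,hy,zs): return [(hx*a,hy*b,z) for (a,b),z in zip(sg,zs)]
for sg in ([(1,-1),(1,1),(-1,1),(-1,-1)],[(-1,-1),(-1,1),(1,1),(1,-1)]):
    p=np.r_[w[:,:2].mean(0),yaw]
    U=fit(L(42,62,(0,0,22,22)),pu,K,T,p)
    K2,T2=load("cover"); pc=u2([(442,46),(661,44),(659,174),(447,174)],400,205,160)
    wc=p2w(pc,6,K2,T2); y2=np.arctan2(*(wc[1]-wc[0])[1::-1])-np.pi/2
    C=fit(L(30,49,(0,0,6,6)),pc,K2,T2,np.r_[wc[:,:2].mean(0),y2])
    C6=fit(L(30,49,(6,6,6,6)),pc,K2,T2,C)
    if np.cos(0)==1: np.save(f"pics/p{sg[0][0]}.npy",[U,C])
E
```

```text
cam [ 453.602 -146.305  360.913]
[[ 522.448 -243.884   22.   ]
 [ 498.382 -123.017   22.   ]
 [ 582.407 -107.531   22.   ]
 [ 604.377 -230.243   22.   ]]
fit [ 562.815 -176.562    0.113] res [ 39.4  72.3  30.9  90.2 -27.5 -66.7 -35.2 -69.5]
fit [519.242 176.359  -0.24 ] res [  2.9  60.7  -2.2  61.5   1.7 -55.3  -2.3 -55.1]
fit [517.869 176.677  -0.24 ] res [  2.1  61.5  -1.4  62.3   1.8 -56.7  -2.4 -56.6]
fit [ 553.742 -177.251    0.193] res [ 3.2 -3.3 -3.2  0.1 -0.7  0.9  0.9  2.2]
fit [515.884 177.163  -0.234] res [ 0.4 -0.4 -0.1 -0.1 -0.2 -0.1 -0.1  0.6]
fit [515.266 177.297  -0.234] res [-0.4  0.2  0.7  0.4 -0.2 -0.7 -0.1 -0. ]
```

The cover fit is good (residual under 0.6 px). The unit fit shows residuals of about 3 px, so I'll refit and overlay it, including the side view.

```bash
python3 - <<'E'
from fit import *
K,T=load("unit"); pu=np.array([(30,150),(293,28),(368,207),(112,312)])/2.16+[175,135]
sg=[(-1,-1),(-1,1),(1,1),(1,-1)]
U=fit([(42*a,62*b,22) for a,b in sg],pu,K,T,[553.7,-177,.193]); np.save("pics/U.npy",U)
def ov(im,K,T,x,y,w,h,s):
    a=(255*(im[y:y+h,x:x+w]/255.)**.6).astype(np.uint8); a=cv2.resize(a,None,fx=s,fy=s,interpolation=cv2.INTER_CUBIC)
    for L,c in ((([(42*p,62*q,22) for p,q in sg]),(0,0,255)),(([(42*p,62*q,0) for p,q in sg]),(0,200,0)),(([(10*p,49+q*1.5,22) for p,q in sg]),(255,0,255)),(([(10*p,-49+q*1.5,22) for p,q in sg]),(255,0,255)),
      ([(24.5*p,45*q,44) for p,q in sg],(255,120,0))):
        q=((w2p(place(U,L),K,T)-[x,y]+.5)*s*8).astype(np.int32); cv2.polylines(a,[q],True,c,1,cv2.LINE_AA,3)
    return a
A=ov(cv2.imread("pics/unit.png"),K,T,180,140,175,150,2.28)
K2,T2=cam("side"); B=ov(cv2.imread("pics/side0.png"),K2,T2,262,245,95,81,4.2)
h=max(len(A),len(B)); f=lambda a:np.pad(a,((0,h-len(a)),(0,0),(0,0)))
cv2.imwrite("pics/ov.png",np.hstack([f(A),f(B)]))
E
```

```text
fit [ 551.869 -176.142    0.183] res [-1.1 -0.4  0.4  0.9 -0.1 -0.5  0.8 -0.1]
```

View pics/ov.png

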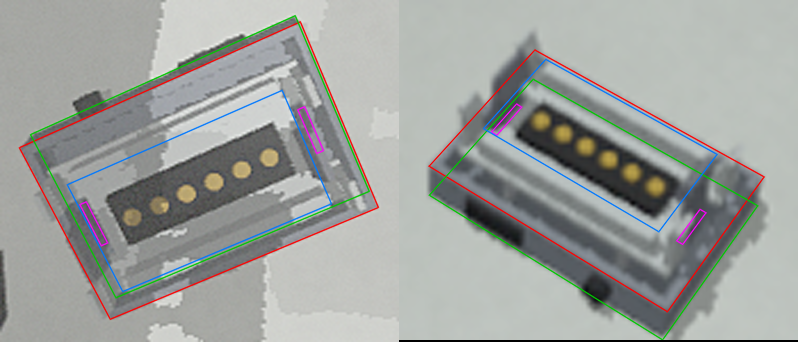

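The overlay matches to about 2 mm. The side view agrees at the base corners, and the wrist view has a small bias. I'll take two nadir views, half a turn apart, so that the hand-eye bias cancels.

```bash
python3 - <<'E'
from fit import *
t=np.array([552.5,-176.5]); ims=[]
for i,a in enumerate((.19+np.pi/2-np.pi,.19+np.pi/2)):
    Rm=R(a); p=np.r_[t-Rm[:2,0]*(-79.5),125]
    q=kin.solve_ik(p,Rm); print(q)
    if q is None: continue
    r.move_pose(np.r_[p[:2],190],Rm); r.move_linear(p,250); r.hold(.25)
    im,K,T=snap(f"n{i}"); s=get_state(); print(s["time_s"],T[:3,3]); o=w2p([[*t,30]],K,T)[0].astype(int)-[100,75]; o=np.maximum(o,0); print(o)
    c=im[o[1]:o[1]+150,o[0]:o[0]+200]; c=(255*(c/255.)**.55).astype(np.uint8); ims.append(cv2.resize(c,None,fx=4,fy=4,interpolation=cv2.INTER_CUBIC)); cv2.imwrite(f"pics/n{i}c.png",ims[-1])
    r.move_linear(np.r_[p[:2],190],250)
E
```

```text
[-0.455  0.309  1.728 -0.     1.105  0.926]
7.175 [ 552.045 -176.64   297.4  ]
[172  29]
[-0.307  0.601  1.3   -0.     1.241 -2.068]
10.825 [ 552.691 -176.551  297.459]
[174  27]
```

View pics/n0c.png

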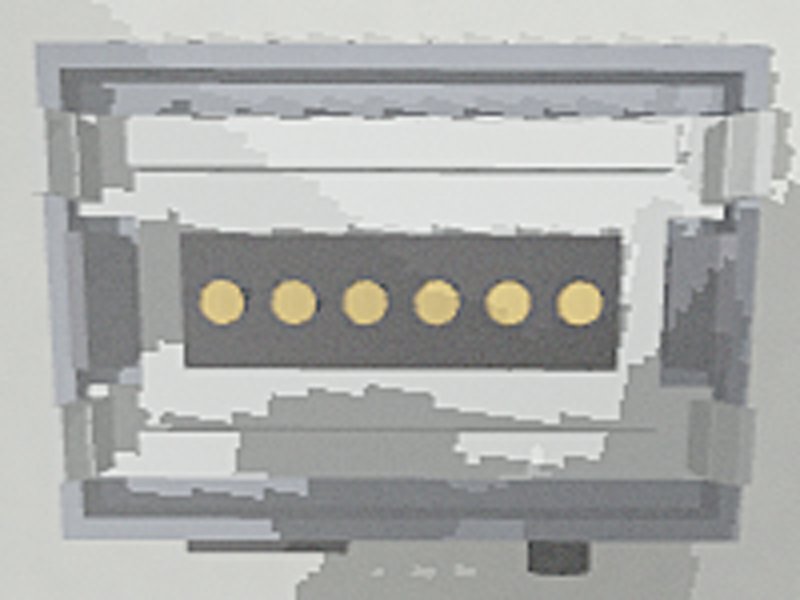

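View pics/n1c.png

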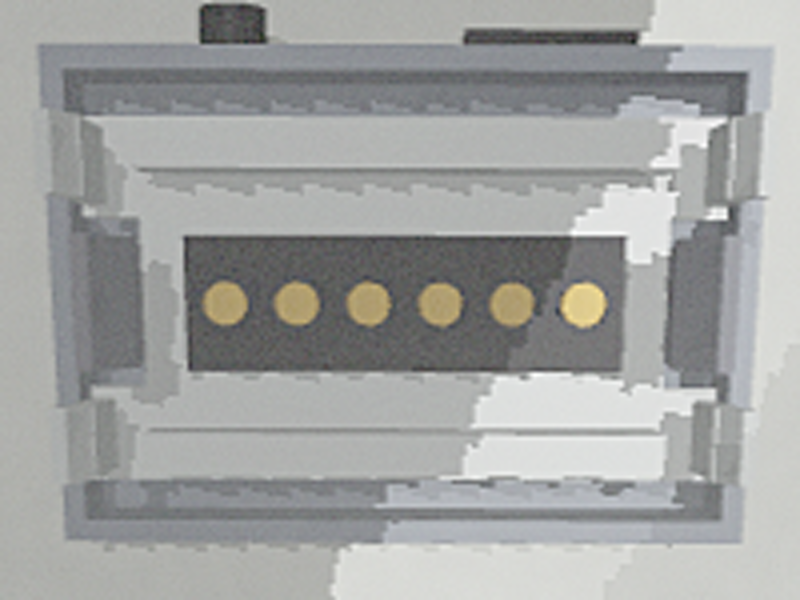

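Both views are clear. They show the rim corners and the row of terminals, with the hooks at the left and right ends. Now I'll fit the pose from both views.

```bash
python3 - <<'E'
from fit import *
sg=np.array([(-1,-1),(-1,1),(1,1),(1,-1)])
px={0:[(36,44),(772,48),(738,541),(64,537)],1:[(39,46),(774,46),(742,543),(66,541)]}; o={0:(172,29),1:(174,27)}
term={0:[(222,302),(580,303)],1:[(225,303),(584,304)]}
us=[]
for i in (0,1):
    K,T=load(f"n{i}"); s=sg*(1 if i else -1)
    f=lambda a:(np.array(a,float)+.5)/4-.5+o[i]
    U=fit(np.c_[s*[42,62],[22]*4],f(px[i]),K,T,[552.5,-176.5,.19]); us.append(U)
    print("term mid",p2w(f(term[i]).mean(0),44,K,T))
U=np.mean(us,0); np.save("pics/U.npy",U); print(U)
C=np.load("pics/p-1.npy")[1]
bias=us[1][:2]-U[:2]; print("bias at yaw a=.19+pi/2",bias)
E
```

```text
fit [ 552.313 -176.447    0.185] res [-0.3 -0.6  0.1 -0.4  0.5  0.6 -0.3  0.7]
term mid [[ 552.376 -176.16    44.   ]]
fit [ 552.56  -175.866    0.188] res [-0.6 -0.5  0.4 -0.1  0.3  0.4 -0.1  0.5]
term mid [[ 552.354 -176.068   44.   ]]
[ 552.437 -176.156    0.187]
bias at yaw a=.19+pi/2 [0.123 0.29 ]
```

Unit pose is (552.4, -176.2, yaw 0.187), with the two views agreeing to 0.6 mm. Cover pose is (515.9, 177.2, yaw -0.234). Next step is the grasp and lift.

```bash
python3 - <<'E'
from fit import *
C=np.load("pics/p-1.npy")[1]; U=np.load("pics/U.npy"); Rm=R(C[2]); Ru=R(U[2])
print(kin.solve_ik([*C[:2],18],Rm),kin.solve_ik([*U[:2],60],Ru))
r.move_pose([*C[:2],110],Rm); effector.grip(46); r.move_linear([*C[:2],18],120); r.hold(.15)
print(get_state()["wrist_force"])
effector.grip(0,50); s=get_state(); print("w",s["width"],s["wrist_force"],s["ee_pos"])
r.move_linear([*C[:2],150],120); r.hold(.2); s=get_state(); print("w",s["width"],s["wrist_force"])
r.move_pose([*U[:2],150],Ru); r.hold(.3)
s=get_state(); print(s["time_s"],s["width"],s["wrist_force"],s["ee_pos"],np.arctan2(s["tool_rot"][1,2],s["tool_rot"][0,2]))
im,K,T=snap("held"); 
P=place(U,[(30*a,49*b,132+6) for a,b in ((-1,-1),(-1,1),(1,1),(1,-1))]); q=w2p(P,K,T); print(q)
o=im.copy(); o=(255*(o/255.)**.6).astype(np.uint8); cv2.polylines(o,[(q*8).astype(np.int32)],True,(0,0,255),1,cv2.LINE_AA,3); cv2.imwrite("pics/heldo.png",o)
E
```

```text
[ 0.264  0.532  1.697 -0.     0.913  0.498] [-0.372  0.532  1.576 -0.     1.034 -0.558]
[ 1.259  1.372 -0.017]
w 13.313439390326579 [-0.725 -0.699  0.542] [515.883 177.154  18.004]
w 13.601390641512587 [-0.258  0.086 -0.348]
19.05 13.539539171060062 [ 0.205 -0.488 -1.496] [ 552.579 -175.61   150.022] 0.18727577796719155
[[219.445 342.956]
 [211.899 168.975]
 [334.765 169.108]
 [326.786 343.032]]
```

View pics/heldo.png

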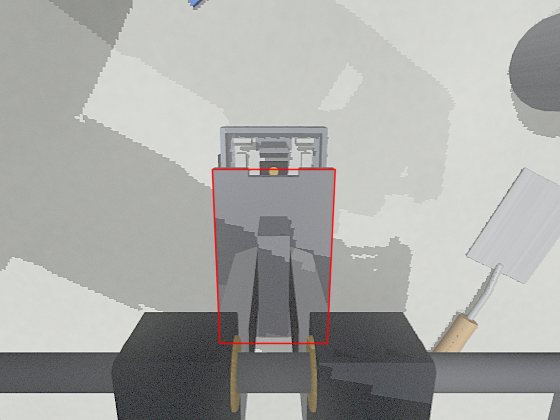

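The held cover coincides with its predicted outline to about 1 px (plate corners at about (212,169) and (335,169)). Now I'll descend with force feedback.

```bash
python3 - <<'E'
from fit import *
import json
U=np.load("pics/U.npy")
r.move_linear([*U[:2],92],80); r.hold(.3)
f0=np.mean([(r.hold(.03),get_state()["wrist_force"])[1] for _ in range(6)],0); print("tare",f0,get_state()["time_s"])
z=92.; log=[]; peak=0; stage=0; why="end"
while z>53:
    step=.5 if stage==0 else .25
    z-=step; r.move_linear([*U[:2],z],12); s=get_state(); f=s["wrist_force"]-f0; fz=f[2]
    log.append((z,s["ee_pos"][2],*f,s["time_s"]))
    if fz>20: why="over"; break
    if np.hypot(f[0],f[1])>12: why="lateral"; break
    if stage==0:
        peak=max(peak,fz)
        if peak>6 and fz<.3*peak and fz<2.5: stage=1
    elif fz>7: why="seated?"; break
    if s["time_s"]>48: why="time"; break
print(why,"stage",stage)
L=np.array(log); i0=max(0,np.argmax(L[:,4]>1.2)-3); print(L[i0:].round(2)); print(get_state()["width"])
E
```

```text
tare [ 0.002  0.026 -0.706] 20.475
seated? stage 1
[[75.   74.96  0.54  0.35 -1.12 28.98]
 [74.5  74.51  0.64  0.12  0.72 29.22]
 [74.   74.03 -0.6   0.49  0.73 29.48]
 [73.5  73.5  -0.29  1.15  1.26 29.72]
 [73.   72.97  1.09  1.72  0.64 29.98]
 [72.5  72.48 -0.02  1.92  0.61 30.22]
 [72.   72.05  0.17  1.15  2.62 30.48]
 [71.5  71.58  0.28  1.04  3.21 30.72]
 [71.   71.08  0.61  0.58  3.68 30.98]
 [70.5  70.56  0.2   1.18  4.76 31.22]
 [70.   70.02 -0.08  0.82  5.03 31.48]
 [69.5  69.58  0.05  0.77  5.81 31.72]
 [69.   69.12  0.59  1.01  6.45 31.98]
 [68.5  68.66 -0.09  0.5   6.46 32.22]
 [68.   68.24  0.46  0.28  7.22 32.48]
 [67.5  67.88  0.89  2.55  8.22 32.72]
 [67.   67.32  0.5   0.42  7.8  32.98]
 [66.5  66.33  1.46  1.63  3.65 33.22]
 [66.   65.88  0.31  1.35  3.31 33.48]
 [65.5  65.45 -0.15  0.7   3.14 33.72]
 [65.   64.93  1.1   0.85  3.38 33.98]
 [64.5  64.4   1.29  1.56  3.56 34.22]
 [64.   63.94 -0.19  1.52  3.24 34.48]
 [63.5  63.47 -0.48  0.89  5.1  34.72]
 [63.   62.97  0.73  1.39  3.05 34.98]
 [62.5  62.45  0.35  1.09  3.34 35.22]
 [62.   61.97  0.42  1.27  3.63 35.48]
 [61.5  61.46 -0.01  1.    3.45 35.72]
 [61.   60.94  0.72  1.78  3.67 35.98]
 [60.5  60.43  0.01  0.67  3.   36.22]
 [60.   59.23  0.36  0.05 -3.35 36.48]
 [59.75 59.25 -0.66 -0.83 -4.97 36.72]
 [59.5  59.28 -0.47 -0.52 -4.25 36.98]
 [59.25 59.25 -0.83 -0.93 -3.64 37.22]
 [59.   59.25  0.53  0.59 -1.48 37.48]
 [58.75 58.94 -0.46 -0.77  0.53 37.72]
 [58.5  58.54  1.13 -0.52 -0.2  37.98]
 [58.25 58.24  0.2  -0.55 -0.04 38.22]
 [58.   57.99 -0.94 -0.03 -0.43 38.48]
 [57.75 57.75  1.11 -0.16 -0.34 38.72]
 [57.5  57.7  -2.83  0.54  3.66 38.98]
 [57.25 57.7  -3.74  0.76  7.31 39.22]]
14.01382913474012
```

The trace shows a peak of 8.2 N, then a first drop to about 3.3 N. A second drop follows to about 0 at TCP z 60, then a steep rise at 57.7. That matches two clicks and seating, with the rails at about 39.7 mm. I'll check visually before letting go.

```bash
python3 - <<'E'
from fit import *
U=np.load("pics/U.npy"); im=vision.camera("side")[:,:,::-1]; K,T=cam("side")
x,y,w,h=255,215,110,110; a=(255*(im[y:y+h,x:x+w]/255.)**.55).astype(np.uint8); a=cv2.resize(a,None,fx=5,fy=5,interpolation=cv2.INTER_CUBIC)
cv2.imwrite("pics/side1.png",a)
E
```

```text
(no output)
```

View pics/side1.png

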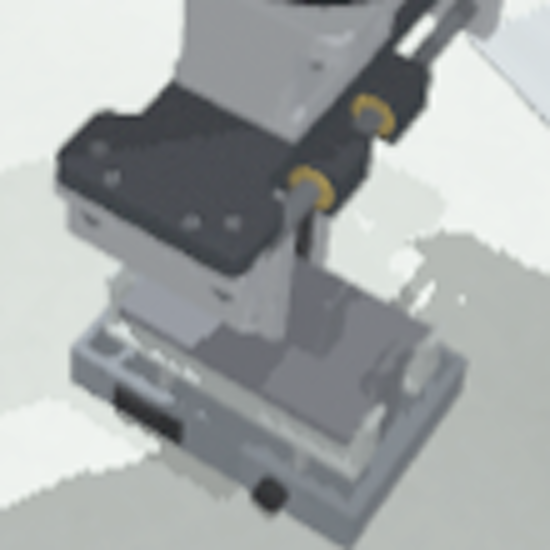

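The cover lies level between the guides. I'll add one small confirming push (to no more than about 11 N), then release and inspect the hooks from above.

```bash
python3 - <<'E'
from fit import *
U=np.load("pics/U.npy"); z=57.25
for _ in range(4):
    s=get_state(); fz=s["wrist_force"][2]+.7; print(z,s["ee_pos"][2],fz)
    if fz>9.5: break
    z-=.2; r.move_linear([*U[:2],z],12)
r.move_linear([*U[:2],57.7],12); r.hold(.1)   # unload before opening
effector.grip(40); r.hold(.1); print("rel",get_state()["wrist_force"],get_state()["width"])
r.move_linear([*U[:2],150],100)
Rm=R(U[2]); p=np.r_[U[:2]+Rm[:2,0]*79.5,150]; r.move_linear(p,150); r.hold(.25)
im,K,T=snap("fin"); print(get_state()["time_s"],T[:3,3]); q=w2p([[*U[:2],45]],K,T)[0].astype(int)-[75,85]; q=np.maximum(q,0); print(q)
c=im[q[1]:q[1]+170,q[0]:q[0]+150]; c=(255*(c/255.)**.55).astype(np.uint8); k=vision.camera("side")[:,:,::-1][245:330,262:357]
k=(255*(k/255.)**.55).astype(np.uint8)
A=cv2.resize(c,None,fx=3.5,fy=3.5,interpolation=cv2.INTER_CUBIC)[:595]; A=A[:,90:90+360]; B=cv2.resize(k,None,fx=4.4,fy=4.4,interpolation=cv2.INTER_CUBIC); B=np.pad(B,((0,len(A)-len(B)),(0,0),(0,0)))
cv2.imwrite("pics/fin_c.png",np.hstack([A,B]))
E
```

```text
57.25 57.69176710786837 7.05442185920016
57.05 57.676633814946186 9.520970154719986
rel [-0.512 -0.082 -0.067] 40.14581917747366
42.6417 [ 552.142 -175.95   321.058]
[198  19]
```

View pics/fin_c.png

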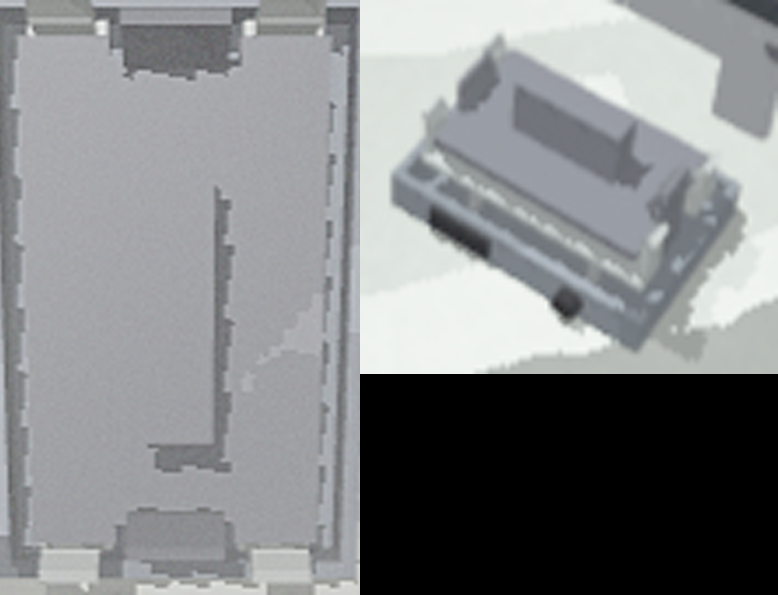

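The view from above shows both hooks reaching in over the plate ends (crop (180,50) and (175,535)). The cover is centred and square, and the side crop shows it level and close to the rails. Handing in.

```bash
python3 -c "
from bench import *
print(get_state()['wrist_force']); print(order.hand_in())"
```

```text
[0.32335141 0.85758864 0.10598397]
the job is handed in; nothing more can be done
None
```

The grey terminal cover is clipped onto the unit under both hooks, and the job was handed in at about 43 s of the 61 s allowed. No verdict is reported, so success rests on the checks below.

- **Locating:** I measured the unit from two wrist views half a turn apart, and they agreed to about 0.6 mm. The cover came from one wrist view with less than 0.6 px residual. My first unit fit, from an oblique view, was 1–2 mm off, so I replaced it.
- **Pressing:** I gripped the cover by its rib and pushed it down in steps of 0.5 mm or less, reading the wrist force after each. It peaked at 8.2 N, dropped to about 3.3 N, then fell to zero at TCP z of about 60 mm. It rose steeply at 57.7 mm, which puts the seat rails at about 39.7 mm. The confirming push reached 9.5 N by the wrist sensor, well under the 30 N limit.
- **Final check:** After release, the overhead and side pictures show both hooks over the plate ends, with the cover level and centred. The gripper is clear and the wrist force is near zero. The arm never approached the tin, spatula or dish, but I did not measure their positions again.
- **One uncertainty:** The first force drop came about 9 mm above the seat, so it may be the plate passing from ramp to catch, with both hooks clicking together at the second drop. I did not read the hook angles, so the pictures are the only evidence that the hooks sprang back.

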